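# Flip the sample status flag from red to green

### The arm

A 7-joint arm with a two-finger parallel gripper is mounted at the origin on a cart in front of the work surface, level with it; the furniture and walls round the work are solid. World frame = base frame: x ahead of the robot, y to its left, z up, the work surface at z = 0. Lengths are in m, angles in rad, forces in N, time in s.
With the tool pointing down it reaches from about 0.35 to 0.775 m from the base axis. Payload 3.1 kg.
Tool frame: the origin (TCP) lies on the centre line of the jaws, within the pads' length; the fingertips stand 14 mm ahead of it and the grasp point (between the pads) lies 5 mm behind it; z points along the fingers, x is the direction in which the jaws open and shut, and the axes are right-handed (so a half turn about z gives the same grasp; the last joint's range is limited). The gripper opens to 85 mm and grips with 20 to 120 N. Pads are 22 mm wide; open, the fingers measure 114 mm over their backs; the gripper's body (76 mm by 85 mm) begins 54 mm behind the grasp point. The pads swing forward as they close: fully open they stand 13 mm farther back than shut.
Start: joints at [1.171, 0.311, 0.014, 1.512, -0.004, 1.319, -0.027], TCP at [0.193, -0.515, 0.245] pointing down, gripper open.
Joint ranges: [-2.7, 2.7], [-0.3, 1.91], [-1.27, 1.3], [0.12, 2.57], [-1.44, 4.58], [0.2, 2.03], [-3.05, 3.05]. Speed limits (rad/s): [2.79, 2.79, 3.14, 3.14, 3.14, 3.14, 3.14].

### API

Orientations are given as a rotation vector (axis times angle).
In Python, from rig import manip gives the robot as it stands.
- The arm moves only by the shell command python3 -m creep 'ROWS' [OPENING] [FORCE]. ROWS is a JSON object of lists of equal length, an entry for each row: "dp": the shift along the tool's x, y, z in units of 20 mm (1.0 is 20 mm), a list of three; "roll": the turn about the tool's z in units of 0.12 rad (1.0 is 0.12 rad). A call has exactly 5 rows; each row shifts and turns the commanded pose from where the row before left it, along the tool's axes as they then stand; what a row does not reach is not made up. A row lasts 1/12 s, in which the tool goes at most 41.7 mm and 7.16 degrees, less where a joint would pass 70% of its speed; a pose out of reach is approached as far as the arm can. A call with a number of a shift or a turn outside -1 to 1 is refused whole. A call with a gripper value outside its range is refused whole. OPENING is the gripper's target within -1 to 1 (fully open at 1, half-way at 0, shut at -1), set as the call begins (- or left out, the last holds). The fingers move at their own pace and stop on an object; FORCE is the grip in N (left out, the last holds). Time passes only in rows, so rows that do not move let the fingers close, or fill a call up. It gives the time, the measured TCP pose, the force and the opening at its end, in the units of the state.
- manip.get_state(): the state, without advancing time (a new reading comes with each control period).
- manip.grab_frame(name): name is "scene" or "top" or "wrist"; returns the picture (400x640x3 uint8, red, green, blue); there is no depth.
- manip.camera_params(name): a dict with "camera_matrix" (3x3 intrinsics, pixels), "xyz" and "attitude" of the camera in the world; the wrist camera has in their place "T_tool_cam" (4x4, takes a point from camera to tool coordinates, whose origin is the TCP and whose axes are the tool frame's). Camera axes: x right, y up, looking along -z (the intrinsics and any distortion apply to the point x, -y, -z); pixel columns grow to the right and rows downward; lengths in m; the calibration is good to about 2 mm. A picture is of the moment at which its call begins: read the wrist's pose just before it. camera_params takes no time and is no camera call.
- manip.close_job(): hands the job in, once; it reports no verdict.
The state is a dict: "time_s": time; "joint_positions": joint angles; "dq": joint speeds; "joint_torque": joint torques, N m; "ee_pos": TCP position; "ee_rot": TCP orientation; "contact_force": force on the tool from outside, world axes, zero at the start; "wrist_torque": the same for the moment, N m; "opening": finger opening in m.
Only numpy, scipy, OpenCV 4.12 (cv2) and the standard library are available. Lean on these libraries where they do the work, as an engineer would, in place of code of your own. Each camera call takes 0.05 s, during which the arm holds its last target. There are 200 camera calls.

### The job

The samples are finished: flip the status flag on the little grey stand right over its pivot, so that it lies fully down on its stops on the other side with the green face up instead of the red. Only press and push with the fingertips: do not pinch the flag or its tab between the fingers, and do not lift the stand, shove it away or knock it over. Leave the bottle, beaker, pot and tin beside it where they stand.

Things in the scene. Friction and masses are not known exactly. Their poses are not given: they have to be found in the camera images.
- stand: loose stand of the flag, 1 kg; over about 6 N sideways it slides. Grey base plate 104 (x) x 150 (y), 14 high; two cheek plates at x = -44 and +44 (6 thick, 52 along y, 103 high) with the axle between. Origin: centre of the underside; x along the axle, roughly away from the robot; y along the base, roughly to the robot's left; z up. It starts turned up to 0.9 rad either way
- flag (a joint): turn of the flag about its axle, rad. 0: flat, pointing along the stand's +y (left), red face up; pi/2: straight up; pi: flat on its stops along the stand's -y (right), green face up. Stiff hinge (0.04 N m of friction): the flag stays at any angle it is left; hard stops at 0 and pi. Starts between 0 and 0.25. Once some 50 degrees up, a finger can push it over the top from its outer side
- pivot (a point): middle of the axle, 85 above the stand's underside; the axle runs along the stand's x. Four rubber stop pins on the cheeks (20 to either side of the axle along y, tops 82 high, reaching inward to x = 30) carry the flag when flat
- flag_tip (a point): middle of the flag's outer edge, 80 from the axle. The flag is a flat plate, 70 wide along the axle, 7 thick
- tab_tip (a point): middle of the outer edge of the thumb tab, 52 from the axle, in line with the flag on the other side of the axle; 44 wide, 7 thick, ribbed black patch on both sides. Pressing the tab down raises the flag; it passes down between the stop pins
- red_face: red face plate of the flag with a white bar, 62 x 64, together with the black patch on the same side of the tab; upward at joint 0. Origin on the axle, turns with the flag; y towards the flag's outer edge, z out of the red face
- green_face: green face plate of the flag with a white ring, 62 x 64, together with the black patch on that side of the tab; upward at joint pi. Origin on the axle, turns with the flag; y towards the flag's outer edge, z out of the red face (into the green one)
- amber_bottle: amber glass bottle with a black cap, 52 across, 105 high; origin: centre of its underside. Bystander
- beaker: clear beaker, 52 across, 68 high; origin: centre of its underside. Bystander
- septa_pot: white pot with an orange lid, 40 across, 42 high; origin: centre of its underside. Bystander
- filter_tin: white tin with a green lid, 58 across, 24 high; origin: centre of its underside. Bystander

How it is judged:
By the outcome, as a careful person would: the job done as asked, in the order asked, and still so for the second after the job is handed in, with the robot touching nothing.
It also fails if it takes over 53 s, if anything falls off the work surface, if the arm or the gripper's body presses on something with over 40 N, if the wrist force passes 120 N, or if a joint passes its speed limit or range.

## Working session

There is one attempt and no reset: what is moved stays moved. The work goes in short steps, Python scripts to look and compute and a shell command to move; the robot and the scene stay as the last step left them, time stands still between calls to the robot, and variables do not carry over. Pictures are saved under pics/ and viewed, about 8 in all and at most 12, crops included, and the job is handed in when it is done.

```bash
ls; mkdir -p pics; cat > h.py <<'E'
import numpy as np, cv2
from rig import manip
from scipy.spatial.transform import Rotation as R
def snap(n,f):
    im=manip.grab_frame(n); cv2.imwrite('pics/'+f,im[:,:,::-1]); return im
def cam(n):
    p=manip.camera_params(n); K=np.array(p['camera_matrix'])
    a=np.array(p['attitude'],float)
    M=a if a.shape==(3,3) else R.from_rotvec(a).as_matrix()
    return K,np.array(p['xyz']),M
def ray(n,u,v):
    K,c,M=cam(n); d=np.linalg.inv(K)@[u,v,1]; return c,M@(d*[1,-1,-1])
def onz(n,u,v,z):
    c,d=ray(n,u,v); return c+d*(z-c[2])/d[2]
def proj(n,P):
    K,c,M=cam(n); q=(M.T@(np.array(P)-c))*[1,-1,-1]; q=K@q; return q[:2]/q[2]
E
python3 - <<'E'
from h import *
for n in('scene','top'):
    print({k:np.round(v,3).tolist() if k!='name' and not isinstance(v,str) else v for k,v in manip.camera_params(n).items()}); snap(n,n+'0.png')
s=manip.get_state();print(s['time_s'],s['ee_pos'],s['ee_rot'],s['opening'])
E
```

```text
pics
{'camera_matrix': [[508.969, 0.0, 307.628], [0.0, 508.969, 199.259], [0.0, 0.0, 1.0]], 'xyz': [-0.277, 0.521, 0.707], 'attitude': [0.595, -1.051, -1.951]}
{'camera_matrix': [[365.385, 0.0, 317.897], [0.0, 365.385, 201.131], [0.0, 0.0, 1.0]], 'xyz': [0.436, 0.017, 0.91], 'attitude': [0.077, -0.083, -1.561]}
0.1 [ 0.1924175  -0.51458736  0.24433538] [-2.58043541  1.78997364  0.00276857] 0.08544522532679984
```

View pics/top0.png

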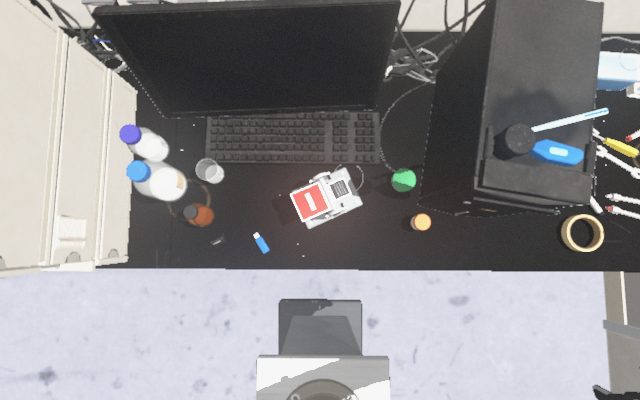

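View pics/scene0.png

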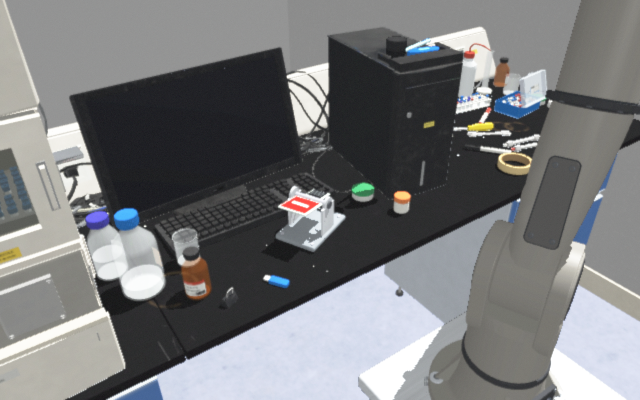

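Top: stand around (326,198), red face (310,201), black tab patch (341,188), tin (403,180), pot (421,222), bottle (200,215), beaker (209,171). Scene: flag (302,203), stand (312,225). I'll measure the flag's red face in both views.

```bash
python3 - <<'E'
from h import *
C={}
for n in('top','scene'):
    im=cv2.imread(f'pics/{n}0.png'); h=cv2.cvtColor(im,cv2.COLOR_BGR2HSV)
    m=(((h[...,0]<6)|(h[...,0]>174))&(h[...,1]>150)&(h[...,2]>110)).astype('uint8')
    x0,y0=(280,170) if n=='top' else (265,180)
    r=np.zeros_like(m); r[y0:y0+70,x0:x0+70]=m[y0:y0+70,x0:x0+70]
    c=max(cv2.findContours(r,0,2)[0],key=cv2.contourArea)
    hull=cv2.convexHull(c); q=cv2.approxPolyN(hull,4,ensure_convex=True).reshape(-1,2).astype(float) if hasattr(cv2,'approxPolyN') else cv2.boxPoints(cv2.minAreaRect(hull))
    C[n]=q; print(n,cv2.contourArea(c),q.round(1).tolist())
    cv2.imwrite(f'pics/{n}0c.png',cv2.resize(im[y0-10:y0+80,x0-10:x0+110],None,fx=6,fy=6,interpolation=cv2.INTER_CUBIC))
def tri(a,b):
    (c1,d1),(c2,d2)=ray('top',*a),ray('scene',*b)
    s=np.linalg.lstsq(np.c_[d1,-d2],c2-c1,rcond=None)[0]; p,q=c1+s[0]*d1,c2+s[1]*d2
    return (p+q)/2,np.linalg.norm(p-q)
for a in C['top']:
    P,e=min((tri(a,b) for b in C['scene']),key=lambda t:t[1]+abs(t[0][2]-.09))
    print(a,P.round(4),round(e,4), onz('top',*a,.09).round(4))
for k,(u,v,z) in dict(tin=(403,180,.024),pot=(421,222,.042),bottle=(195,212,.1),beaker=(209,171,.06)).items(): print(k,onz('top',u,v,z).round(3))
E
python3 - <<'E'
import cv2,numpy as np
a=cv2.imread('pics/top0c.png')
cv2.imwrite('pics/both.png',np.vstack([cv2.resize(cv2.imread(f'pics/{n}0c.png'),(400,300)) for n in('top','scene')]))
E
```

```text
Traceback (most recent call last):
ValueError: max() iterable argument is empty
[ WARN:0@0.027] global loadsave.cpp:275 findDecoder imread_('pics/top0c.png'): can't open/read file: check file path/integrity
[ WARN:0@0.027] global loadsave.cpp:275 findDecoder imread_('pics/top0c.png'): can't open/read file: check file path/integrity
Traceback (most recent call last):
cv2.error: OpenCV(4.12.0) /io/opencv/modules/imgproc/src/resize.cpp:4208: error: (-215:Assertion failed) !ssize.empty() in function 'resize'
```

```bash
cat > m.py <<'E'
from h import *
C={}
for n in('top','scene'):
    im=cv2.imread(f'pics/{n}0.png'); b,g,r_=[im[...,i].astype(int) for i in range(3)]
    m=((r_-g>70)&(r_-b>70)&(r_>120)).astype('uint8')
    x0,y0=(280,170) if n=='top' else (265,180)
    cv2.imwrite(f'pics/{n}0c.png',cv2.resize(im[y0-10:y0+80,x0-10:x0+110],None,fx=6,fy=6,interpolation=cv2.INTER_CUBIC))
    r=np.zeros_like(m); r[y0:y0+70,x0:x0+70]=m[y0:y0+70,x0:x0+70]
    c=max(cv2.findContours(r,0,2)[0],key=cv2.contourArea)
    hull=cv2.convexHull(c); q=cv2.approxPolyN(hull,4,ensure_convex=True).reshape(-1,2).astype(float)
    C[n]=q; print(n,cv2.contourArea(c),q.round(1).tolist())
def tri(a,b):
    (c1,d1),(c2,d2)=ray('top',*a),ray('scene',*b)
    s=np.linalg.lstsq(np.c_[d1,-d2],c2-c1,rcond=None)[0]; p,q=c1+s[0]*d1,c2+s[1]*d2
    return (p+q)/2,np.linalg.norm(p-q)
for a in C['top']:
    P,e=min((tri(a,b) for b in C['scene']),key=lambda t:t[1]+abs(t[0][2]-.09))
    print(a,P.round(4),round(e,4), onz('top',*a,.09).round(4))
for k,(u,v,z) in dict(tin=(403,180,.024),pot=(421,222,.042),bottle=(195,212,.1),beaker=(209,171,.06)).items(): print(k,onz('top',u,v,z).round(3))
cv2.imwrite('pics/both.png',np.vstack([cv2.resize(cv2.imread(f'pics/{n}0c.png'),(400,300)) for n in('top','scene')]))
E
python3 m.py
```

```text
top 659.0 [[327.0, 207.0], [303.0, 219.0], [292.0, 194.0], [317.0, 184.0]]
scene 292.0 [[318.0, 203.0], [304.0, 213.0], [281.0, 205.0], [296.0, 196.0]]
[327. 207.] [ 0.5065 -0.0063  0.0914] 0.0005 [ 0.5068 -0.0061  0.09  ]
[303. 219.] [0.4789 0.0476 0.1011] 0.0008 [0.4793 0.0476 0.09  ]
[292. 194.] [0.534  0.0722 0.1013] 0.0005 [0.5356 0.0732 0.09  ]
[317. 184.] [0.559  0.0173 0.0914] 0.0011 [0.5589 0.0169 0.09  ]
tin [ 0.581 -0.194  0.024]
pot [ 0.477 -0.231  0.042]
bottle [0.492 0.287 0.1  ]
beaker [0.592 0.271 0.06 ]
```

View pics/both.png

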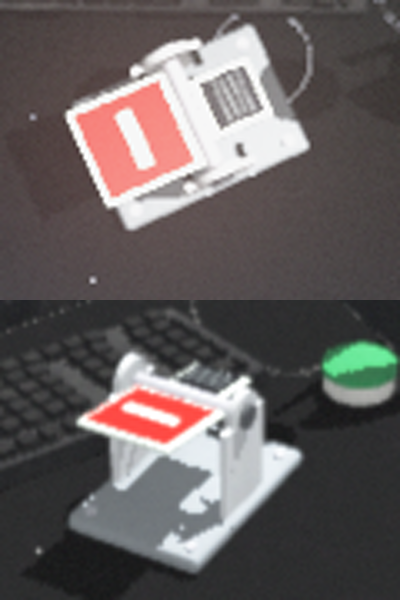

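Red face triangulates well: inner edge z 0.091, outer 0.101, so flag ≈0.16 rad, stand yaw ≈0.44, axle ≈ (0.539, −0.008). Next I shut the fingers, roll to line up with the stand, and move in.

```bash
Z='"dp":[[0,0,0],[0,0,0],[0,0,0],[0,0,0],[0,0,0]]'
python3 -m creep '{"dp":[[0,0,0],[0,0,0],[0,0,0],[0,0,0],[0,0,0]],"roll":[-0.92,-0.92,-0.92,-0.92,-0.92]}' -1 20
python3 -m creep '{"dp":[[0,0,0],[0,0,0],[0,0,0],[0,0,0],[0,0,0]],"roll":[-0.92,-0.92,-0.92,-0.92,-0.92]}' -1 20
python3 -m creep '{"dp":[[0,0,0],[0,0,0],[0,0,0],[0,0,0],[0,0,0]],"roll":[-0.92,-0.92,-0.92,-0.92,-0.92]}' -1 20
cat > go.py <<'E'
import sys
from h import *
AX=np.array([.539,-.008]); YAW=.44
EY=np.array([-np.sin(YAW),np.cos(YAW)]); EX=np.array([np.cos(YAW),np.sin(YAW)])
def st(x,y,ztip): return np.r_[AX+x*EX+y*EY,ztip+.014]
def need(P):
    s=manip.get_state(); M=R.from_rotvec(s['ee_rot']).as_matrix()
    p=np.array(s['ee_pos']); r=p[:2]-AX
    print('t',round(s['time_s'],2),'pos',p.round(4),'stand xy tip',(r@EX).round(4),(r@EY).round(4),(p[2]-.014).round(4),'xyaw',round(np.arctan2(M[1,0],M[0,0]),3),'F',np.round(s['contact_force'],1),'dp units',(M.T@(P-p)/.02).round(2))
if __name__=='__main__':
    a=list(map(float,sys.argv[2:])); need(np.array(a) if sys.argv[1]=='w' else st(*a))
E
python3 go.py w .37 -.1 .245; python3 go.py s 0 -.031 .2
python3 - <<'E'
from go import *
for y,z in((0,.085),(-.052,.077),(.08,.098)): print(proj('top',np.r_[AX+y*EY,z]).round(1),proj('scene',np.r_[AX+y*EY,z]).round(1))
E
```

```text
time_s: 0.52
ee_pos: [0.1925, -0.5148, 0.2446]
ee_rot: [-2.973, 1.011, 0.002]
contact_force: [-0.3, -0.1, 0.5]
opening: 0.0261
time_s: 0.93
ee_pos: [0.1924, -0.5148, 0.2446]
ee_rot: [-3.136, 0.162, 0.001]
contact_force: [0.5, 0.1, 0.1]
opening: -0.0005
time_s: 1.35
ee_pos: [0.1924, -0.5148, 0.2446]
ee_rot: [-3.062, -0.698, 0.0]
contact_force: [0.1, -0.1, 0.6]
opening: -0.0002
t 1.35 pos [ 0.1924 -0.5148  0.2446] stand xy tip -0.5294 -0.3109 0.2306 xyaw 0.449 F [ 0.1 -0.1  0.6] dp units [ 16.99 -14.84   0.  ]
t 1.35 pos [ 0.1924 -0.5148  0.2446] stand xy tip -0.5294 -0.3109 0.2306 xyaw 0.449 F [ 0.1 -0.1  0.6] dp units [ 26.59 -13.77   1.55]
[327.9 193.1] [310.5 198.8]
[348.2 184.1] [322.  191.2]
[295.5 207.2] [291.  211.2]
```

```bash
sed -i 's/\.539,-\.008/.540,-.010/' go.py
python3 -m creep '{"dp":[[1,-0.87,0],[1,-0.87,0],[1,-0.87,0],[1,-0.87,0],[1,-0.87,0]],"roll":[0,0,0,0,0]}' >/dev/null
python3 -m creep '{"dp":[[1,-0.87,0],[1,-0.87,0],[1,-0.87,0],[1,-0.87,0],[1,-0.87,0]],"roll":[0,0,0,0,0]}' >/dev/null
python3 -m creep '{"dp":[[1,-0.87,0],[1,-0.87,0],[1,-0.87,0],[1,-0.87,0],[1,-0.87,0]],"roll":[0,0,0,0,0]}'
python3 go.py s 0 -.031 .2
```

```text
time_s: 2.6
ee_pos: [0.3517, -0.1494, 0.245]
ee_rot: [-3.065, -0.69, 0.001]
contact_force: [0.3, 0.6, -0.0]
opening: -0.0001
t 2.6 pos [ 0.3517 -0.1494  0.245 ] stand xy tip -0.2297 -0.0459 0.231 xyaw 0.443 F [ 0.3  0.6 -0. ] dp units [11.49 -0.71  1.54]
```

```bash
python3 -m creep '{"dp":[[1,0,0],[1,0,0],[1,0,0],[1,0,0],[1,-0.2,0]],"roll":[0,0,0,0,0]}' >/dev/null
python3 -m creep '{"dp":[[1,-0.2,0],[1,-0.2,0],[1,-0.1,0],[1,0,0],[1,0,0]],"roll":[0,0,0,0,0]}' >/dev/null
python3 -m creep '{"dp":[[1,0,0],[0.5,0,0.5],[0,0,0.5],[0,0,0.5],[0,0,0]],"roll":[0,0,0,0,0]}'
python3 go.py s 0 -.031 .11
python3 - <<'E'
from h import *
p=manip.camera_params('wrist');print(np.round(p['T_tool_cam'],3).tolist())
a=snap('top','t1.png')[130:260,250:420];b=snap('wrist','w1.png')
cv2.imwrite('pics/v1.png',np.hstack([cv2.resize(a,(400,306))[:,:,::-1],cv2.resize(b,(400,250))[:,:,::-1][:306] if 0 else cv2.copyMakeBorder(cv2.resize(b,(400,250)),0,56,0,0,0)[:,:,::-1]]))
E
```

```text
time_s: 3.85
ee_pos: [0.5506, -0.0407, 0.2117]
ee_rot: [-3.064, -0.689, 0.012]
contact_force: [-0.9, -0.8, -0.7]
opening: -0.0
t 3.85 pos [ 0.5506 -0.0407  0.2117] stand xy tip -0.0035 -0.0322 0.1977 xyaw 0.442 F [-0.9 -0.8 -0.7] dp units [ 0.21 -0.05  4.39]
[[1.0, -0.001, -0.0, -0.0], [-0.001, -0.95, -0.311, -0.08], [0.0, 0.311, -0.95, -0.129], [0.0, 0.0, 0.0, 1.0]]
```

View pics/v1.png

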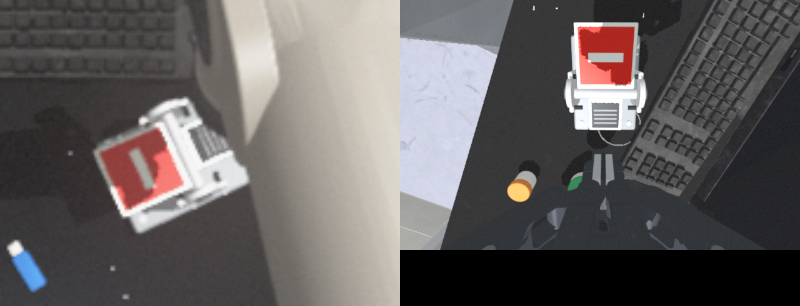

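Wrist view: the flag is square to the fingers, with fingertips around (602,165) in the composite and the tab patch around (605,117). Quick check of the wrist view's tab and flag edge against my axle estimate.

```bash
python3 - <<'E'
from go import *
p=manip.camera_params('wrist');K=np.array(p['camera_matrix']);T=np.array(p['T_tool_cam']);s=manip.get_state()
W=np.eye(4);W[:3,:3]=R.from_rotvec(s['ee_rot']).as_matrix();W[:3,3]=s['ee_pos'];C=W@T
for nm,u,v,z in(('tab',328,187,.083),('cheekmid',329,141,.103),('tipedge',328,37,.1)):
    d=C[:3,:3]@((np.linalg.inv(K)@[u,v,1])*[1,-1,-1]);c=C[:3,3];P=c+d*(z-c[2])/d[2];r=P[:2]-AX;print(nm,P.round(3),(r@EX).round(4),(r@EY).round(4))
E
```

```text
tab [ 0.552 -0.035  0.083] 0.0001 -0.0278
cheekmid [0.535 0.002 0.103] 0.0005 0.013
tipedge [0.504 0.064 0.1  ] -0.0006 0.0824
```

```bash
python3 -m creep '{"dp":[[0.2,0,1],[0,0,1],[0,0,1],[0,0,1],[0,0,0.8]],"roll":[0,0,0,0,0]}'
python3 -m creep '{"dp":[[0,0,0.3],[0,0,0.3],[0,0,0.2],[0,0,0.2],[0,0,0]],"roll":[0,0,0,0,0]}'
python3 go.py s 0 -.031 .052
```

```text
time_s: 4.37
ee_pos: [0.5564, -0.0389, 0.1186]
ee_rot: [3.064, 0.688, -0.001]
contact_force: [0.4, -0.7, -0.8]
opening: 0.0001
time_s: 4.78
ee_pos: [0.5573, -0.0379, 0.0994]
ee_rot: [3.065, 0.69, 0.0]
contact_force: [-0.3, -0.2, 0.8]
opening: -0.0001
t 4.78 pos [ 0.5573 -0.0379  0.0994] stand xy tip 0.0037 -0.0326 0.0854 xyaw 0.443 F [-0.3 -0.2  0.8] dp units [-0.19 -0.08  1.67]
```

```bash
python3 -m creep '{"dp":[[-0.1,0,0.2],[-0.1,-0.05,0.2],[0,0,0.2],[0,0,0.2],[0,0,0]],"roll":[0,0,0,0,0]}'
python3 -m creep '{"dp":[[0,0,0.2],[0,0,0.2],[0,0,0.2],[0,0,0.2],[0,0,0.1]],"roll":[0,0,0,0,0]}'
python3 go.py s 0 -.031 .052
python3 - <<'E'
from h import *
b=snap('scene','s2.png')[140:270,230:400]; w=snap('wrist','w2.png')
cv2.imwrite('pics/v2.png',np.hstack([cv2.resize(b,(400,306)),cv2.copyMakeBorder(cv2.resize(w,(400,250)),0,56,0,0,0)])[:,:,::-1])
E
```

```text
time_s: 5.2
ee_pos: [0.5526, -0.0388, 0.0825]
ee_rot: [-3.065, -0.69, 0.002]
contact_force: [0.4, 0.0, 0.2]
opening: 0.0002
time_s: 5.62
ee_pos: [0.5527, -0.0388, 0.0644]
ee_rot: [-3.065, -0.69, 0.002]
contact_force: [-0.1, 0.3, 1.4]
opening: 0.0
t 5.62 pos [ 0.5527 -0.0388  0.0644] stand xy tip -0.0008 -0.0315 0.0504 xyaw 0.443 F [-0.1  0.3  1.4] dp units [ 0.04 -0.02 -0.08]
```

View pics/v2.png

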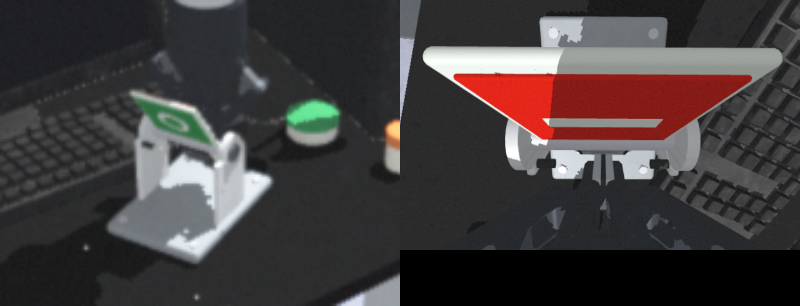

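Green side now faces out with the flag roughly 60° up, and the stand hasn't moved. I'll press a bit more, then go over to the outer side.

```bash
python3 -m creep '{"dp":[[0,0,0.1],[0,0,0.1],[0,0,0.05],[0,0,0],[0,0,-0.5]],"roll":[0,0,0,0,0]}'
python3 -m creep '{"dp":[[0,0,-1],[0,0,-1],[0,0,-1],[0,0,-1],[0,0,-1]],"roll":[0,0,0,0,0]}'
python3 -m creep '{"dp":[[0,0,-1],[0,0,-0.8],[0,0,0],[0,-0.5,0],[0,-1,0]],"roll":[0,0,0,0,0]}'
python3 -m creep '{"dp":[[0,-1,0],[0,-1,0],[0,-1,0],[0,-0.6,0],[0,0,0]],"roll":[0,0,0,0,0]}'
python3 go.py s 0 .068 .125
python3 - <<'E'
from h import *
b=snap('scene','s3.png')[140:270,230:400]; w=snap('top','t3.png')[130:260,250:420]
cv2.imwrite('pics/v3.png',np.hstack([cv2.resize(b,(400,306)),cv2.resize(w,(400,306))])[:,:,::-1])
E
```

```text
time_s: 6.13
ee_pos: [0.5512, -0.0387, 0.0686]
ee_rot: [-3.063, -0.69, 0.007]
contact_force: [-0.1, 0.1, 0.1]
opening: 0.0003
time_s: 6.55
ee_pos: [0.5528, -0.0381, 0.172]
ee_rot: [-3.064, -0.691, -0.0]
contact_force: [-0.6, 0.1, -0.1]
opening: -0.0002
time_s: 6.97
ee_pos: [0.5401, -0.0139, 0.2053]
ee_rot: [3.066, 0.682, -0.002]
contact_force: [0.9, -0.4, 0.5]
opening: 0.0
time_s: 7.38
ee_pos: [0.5069, 0.0576, 0.2057]
ee_rot: [-3.061, -0.7, 0.003]
contact_force: [-0.5, 0.4, -0.3]
opening: 0.0
t 7.38 pos [0.5069 0.0576 0.2057] stand xy tip -0.0011 0.0753 0.1917 xyaw 0.45 F [-0.5  0.4 -0.3] dp units [0.06 0.37 3.33]
```

View pics/v3.png

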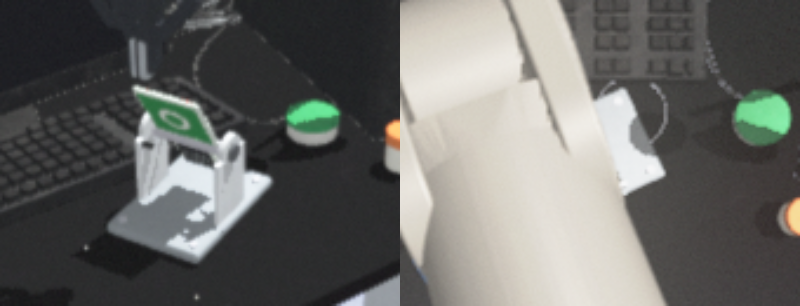

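Scene: flag stands about 60–65° with green toward the robot's left (crop 175,118), finger above its outer side. Descend and push over.

```bash
python3 -m creep '{"dp":[[0,0,0.8],[0,0,0.8],[0,0,0.8],[0,0,0.8],[0,0,0]],"roll":[0,0,0,0,0]}'
python3 -m creep '{"dp":[[0,0.4,0],[0,0.4,0],[0,0.4,0],[0,0.4,0],[0,0.4,0]],"roll":[0,0,0,0,0]}'
python3 -m creep '{"dp":[[0,0.4,0],[0,0.4,0],[0,0.4,0],[0,0.4,0],[0,0.4,0]],"roll":[0,0,0,0,0]}'
python3 -m creep '{"dp":[[0,0.4,0],[0,0.4,0],[0,0.3,0],[0,0.2,0],[0,0,0]],"roll":[0,0,0,0,0]}'
python3 go.py s 0 -.03 .125
python3 - <<'E'
from h import *
b=snap('scene','s4.png')[140:270,230:400]; w=snap('wrist','w4.png')
cv2.imwrite('pics/v4.png',np.hstack([cv2.resize(b,(400,306)),cv2.copyMakeBorder(cv2.resize(w,(400,250)),0,56,0,0,0)])[:,:,::-1])
E
```

```text
time_s: 7.9
ee_pos: [0.5075, 0.0507, 0.1387]
ee_rot: [-3.066, -0.686, 0.011]
contact_force: [0.0, -0.3, -0.7]
opening: 0.0003
time_s: 8.32
ee_pos: [0.5277, 0.0162, 0.1432]
ee_rot: [3.065, 0.689, 0.003]
contact_force: [-0.2, 0.7, 0.4]
opening: -0.0005
time_s: 8.73
ee_pos: [0.5438, -0.0195, 0.1421]
ee_rot: [-3.065, -0.69, 0.001]
contact_force: [-0.5, 0.9, 1.0]
opening: 0.0001
time_s: 9.15
ee_pos: [0.5554, -0.0438, 0.1422]
ee_rot: [3.065, 0.687, 0.0]
contact_force: [0.4, -0.1, -0.4]
opening: -0.0004
t 9.15 pos [ 0.5554 -0.0438  0.1422] stand xy tip -0.0005 -0.0371 0.1282 xyaw 0.441 F [ 0.4 -0.1 -0.4] dp units [ 0.02 -0.36  0.16]
```

View pics/v4.png

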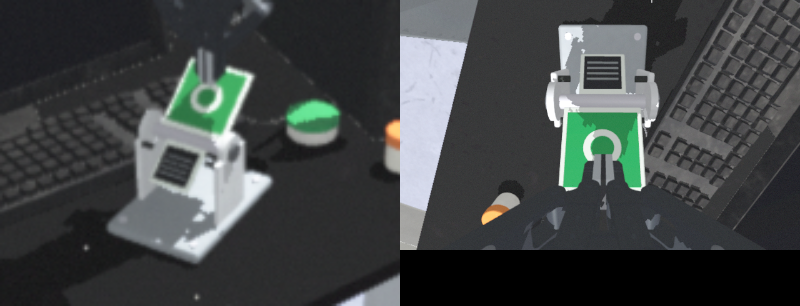

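Flag is past the top (~135°), green up. Press it down onto the stops.

```bash
python3 -m creep '{"dp":[[0,0.3,0.3],[0,0.3,0.4],[0,0.3,0.4],[0,0,0.3],[0,0,0.2]],"roll":[0,0,0,0,0]}'
python3 -m creep '{"dp":[[0,0,0.1],[0,0,0.1],[0,0,0.05],[0,0,0.05],[0,0,0]],"roll":[0,0,0,0,0]}'
python3 go.py s 0 -.055 .0885
```

```text
time_s: 9.67
ee_pos: [0.562, -0.0597, 0.1086]
ee_rot: [-3.065, -0.688, 0.003]
contact_force: [0.1, -0.4, 0.8]
opening: 0.0001
time_s: 10.08
ee_pos: [0.5626, -0.0582, 0.1043]
ee_rot: [-3.065, -0.691, -0.0]
contact_force: [-0.4, -0.3, -0.0]
opening: -0.0002
t 10.08 pos [ 0.5626 -0.0582  0.1043] stand xy tip -0.0001 -0.0533 0.0903 xyaw 0.443 F [-0.4 -0.3 -0. ] dp units [0.   0.09 0.09]
```

```bash
python3 -m creep '{"dp":[[0,0.1,0.05],[0,0.1,0.05],[0,0,0.05],[0,0,0],[0,0,0]],"roll":[0,0,0,0,0]}'
python3 -m creep '{"dp":[[0,0,0.05],[0,0,0.05],[0,0,0],[0,0,0],[0,0,0]],"roll":[0,0,0,0,0]}'
```

```text
time_s: 10.5
ee_pos: [0.5647, -0.0618, 0.1025]
ee_rot: [3.065, 0.69, 0.001]
contact_force: [-2.3, 0.5, 6.2]
opening: -0.0002
time_s: 10.92
ee_pos: [0.5648, -0.0618, 0.1022]
ee_rot: [3.064, 0.69, 0.002]
contact_force: [-5.8, 0.6, 13.3]
opening: 0.0004
```

Hard stop at tip height 0.088, as expected for a flag flat on its pins (13 N). Lift off straight away and check.

```bash
python3 -m creep '{"dp":[[0,0,-0.2],[0,0,-0.5],[0,0,-1],[0,0,-1],[0,0,-1]],"roll":[0,0,0,0,0]}'
python3 -m creep '{"dp":[[0,0,-1],[0,0,-1],[-1,0,0],[-1,0,0],[-1,0,0]],"roll":[0,0,0,0,0]}' >/dev/null
python3 -m creep '{"dp":[[-1,0,0],[-1,0,0],[-1,0,0],[-1,0,0],[-1,0,0]],"roll":[0,0,0,0,0]}' >/dev/null
python3 -m creep '{"dp":[[-1,0.5,0],[-1,0.5,0],[0,1,0],[0,1,0],[0,0,0]],"roll":[0,0,0,0,0]}'
python3 - <<'E'
from go import *
b=snap('scene','s5.png'); w=snap('top','t5.png')
C={}
for n,im,(x0,y0) in(('top',w,(285,150)),('scene',b,(265,175))):
    r,g,bb=[im[...,i].astype(int) for i in range(3)]
    m=((g-r>35)&(g-bb>25)).astype('uint8'); k=np.zeros_like(m); k[y0:y0+75,x0:x0+85]=m[y0:y0+75,x0:x0+85]
    cs=cv2.findContours(k,0,2)[0]; c=max(cs,key=cv2.contourArea)
    C[n]=cv2.approxPolyN(cv2.convexHull(c),4,ensure_convex=True).reshape(-1,2).astype(float); print(n,cv2.contourArea(c),C[n].tolist())
for a in C['top']:
    best=None
    for q in C['scene']:
        (c1,d1),(c2,d2)=ray('top',*a),ray('scene',*q); s=np.linalg.lstsq(np.c_[d1,-d2],c2-c1,rcond=None)[0]
        e=np.linalg.norm(c1+s[0]*d1-c2-s[1]*d2); P=(c1+s[0]*d1+c2+s[1]*d2)/2
        if best is None or e+abs(P[2]-.09)<best[0]: best=(e+abs(P[2]-.09),e,P)
    r=best[2][:2]-AX; print(a,best[2].round(4),round(best[1],4),'stand',(r@EX).round(4),(r@EY).round(4))
cv2.imwrite('pics/v5.png',np.hstack([cv2.resize(b[140:270,230:400],(400,306)),cv2.resize(w[130:260,250:420],(400,306))])[:,:,::-1])
E
```

```text
time_s: 11.33
ee_pos: [0.5641, -0.0623, 0.1741]
ee_rot: [-3.065, -0.69, 0.001]
contact_force: [-0.0, -0.1, -0.0]
opening: 0.0
time_s: 12.58
ee_pos: [0.4099, -0.2068, 0.2137]
ee_rot: [3.064, 0.681, 0.002]
contact_force: [0.6, -0.1, 0.1]
opening: -0.0001
top 680.0 [[363.0, 192.0], [338.0, 203.0], [327.0, 179.0], [352.0, 168.0]]
scene 365.5 [[338.0, 185.0], [324.0, 199.0], [300.0, 191.0], [315.0, 179.0]]
[363. 192.] [ 0.5412 -0.087   0.0926] 0.0001 stand -0.0317 -0.0702
[338. 203.] [ 0.5166 -0.0305  0.0877] 0.0012 stand -0.0299 -0.0086
[327. 179.] [ 0.5718 -0.0038  0.0906] 0.0047 stand 0.0314 -0.0079
[352. 168.] [ 0.5969 -0.0614  0.091 ] 0.0026 stand 0.0296 -0.0707
```

View pics/v5.png

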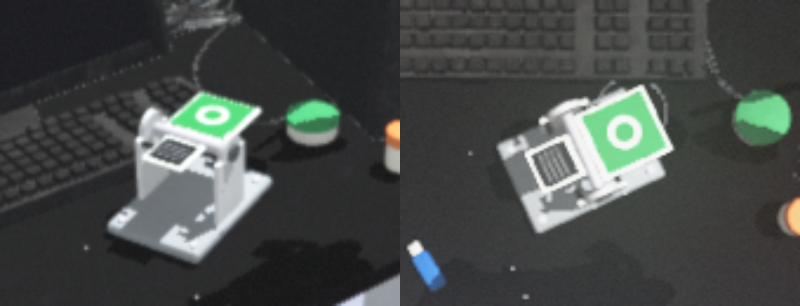

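```bash
python3 - <<'E'
from h import *
print(manip.get_state()['time_s'],manip.close_job())
E
```

```text
the job is handed in; nothing more can be done
12.6833 None
```

The flag is flipped: it lies flat on its stops on the right-hand side with the green face up, and I handed the job in at 12.7 s.

**What I did:** With the fingers shut, I pressed the tab down to raise the flag. I then went round to its outer side, pushed it over the top and pressed it down until it hit the stops. Nothing was pinched or lifted.

**Last checks:**
- **Stops:** The last press met a hard stop with the fingertips at 88 mm, against 88.5 mm expected for a flag lying flat. It read about 13 N downward and briefly about 6 N sideways, right at the level where the stand could slide, so I lifted off at once.
- **Flag angle:** The green face's corners measured 88–93 mm high in the two camera views. That leaves an apparent tilt of about 0.04 rad; one corner's two sight lines missed each other by 4.7 mm, so I put it down to measurement noise. The stop contact above is the better evidence.
- **Surroundings:** By eye, the stand, tin and pot look unmoved in the before and after pictures. The green face also sits where my first estimate of the axle puts it. I did not re-measure the bottle and beaker at the end, but the arm never went near them.

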